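# Slide the lid off the laundry tablet box

### The arm

A 7-joint arm with a two-finger parallel gripper is mounted at the origin on the work surface. World frame = base frame: x ahead of the robot, y to its left, z up, the work surface at z = 0. Lengths are in mm, angles in rad, forces in N, time in s.
With the tool pointing down it reaches from about 400 to 875 mm from the base axis. Payload 4.4 kg.
Tool frame: the origin (TCP) lies midway between the tips of the shut fingers; the grasp point (between the pads) lies 19 mm behind it; z points along the fingers, y is the line along which they close (so a half turn about z gives the same grasp; the last joint's range is limited). The gripper opens to 85 mm and grips with 20 to 120 N. Pads are 22 mm wide; open, the fingers measure 114 mm over their backs; the gripper's body (76 mm by 85 mm) begins 54 mm behind the grasp point. The pads swing forward as they close: fully open they stand 13 mm farther back than shut.
Start: joints at [1.256, 0.628, 0.038, 1.517, -0.027, 0.996, -0.02], TCP at [160.085, -629.993, 204.513] pointing down, gripper open.
Joint ranges: [-3.06, 3.06], [-0.37, 2.12], [-1.25, 1.32], [0.18, 2.47], [-1.1, 4.24], [0.23, 1.98], [-2.94, 2.94]. Speed limits (rad/s): [2.57, 2.57, 3.14, 3.14, 3.14, 3.14, 3.14].

### API

Orientations are given as [roll, pitch, yaw] about the fixed x, y, z axes, in that order (R = Rz(yaw) Ry(pitch) Rx(roll)).
In Python, from cell import read_state, get_image, finish_job gives the robot as it stands.
- The arm moves only by the tool send_rows, never from a script. Its argument "series" is a list of rows, each an object of numbers: "ax", "ay", "az": the turn, a rotation vector about the tool's x, y, z in rad; "dx", "dy", "dz": the shift along the tool's x, y, z in cm; "hand": the closure, from 0 (fully open) to 1 (shut). In form: [{"ax": .., "ay": .., "az": .., "dx": .., "dy": .., "dz": .., "hand": ..}, ...]. A call has 1 to 10 rows; each row is the pose to reach, as a shift and turn from the pose commanded when the call began, along the tool's axes at that moment; what a row does not reach only later rows make up. A row lasts 1/10 s, in which the tool goes at most 50 mm and 8.59 degrees, less where a joint would pass 70% of its speed; a pose out of reach is approached as far as the arm can. A call with a gripper value outside its range is refused whole. The fingers move at their own pace and stop on an object; the grip force is fixed at half the most. Time passes only in rows, so rows that repeat a pose let the fingers close. It gives the time, the measured TCP pose, the force, the opening and the grip force at its end, in the units of the state.
- read_state(): the state, without advancing time (a new reading comes with each control period).
- get_image(name): name is "scene" or "top"; returns a dict with "pixels" (384x512x3 uint8, red, green, blue), "mtx" (3x3 intrinsics, pixels), "k1" (the pictures are not rectified: a ray, as slopes to the right and down, at radius r is drawn at 1 + k1 r^2 times it, then the intrinsics apply), "R" (3x3) and "t" (3): a world point X has camera coordinates R X + t. Camera axes: x right, y down, z forward; pixel columns grow to the right and rows downward; lengths in mm; the calibration is good to about 2 mm. A picture is of the moment at which its call begins. There is no depth.
- finish_job(): hands the job in; it is judged then, once.
The state is a dict: "clock": time; "qpos": joint angles; "qd": joint speeds; "tau": joint torques, N m; "eef_pos": TCP position; "tool_rot": TCP orientation; "force": force on the tool from outside, world axes, zero at the start; "torque": the same for the moment, N m; "width": finger opening in mm; "gripper_force": force on a finger pad.
Only numpy, scipy, OpenCV 4.12 (cv2) and the standard library are available. Lean on these libraries where they do the work, as an engineer would, in place of code of your own. Each camera call takes 0.05 s, during which the arm holds its last target. There are 200 camera calls.

### The job

Open the larger of the two slide-lid boxes on the laundry worktop: lift the handle end of its lid over the stop lip, slide the lid out of its grooves, and lay it flat, handle up, on the dark mat without dropping it. Leave the small box shut.

Things in the scene. Friction and masses are not known exactly. Their poses are not given: they have to be found in the camera images.
- tablet_box: Larger white box, fixed, 190x107 mm (x,y). Origin: centre of underside. Lid underside rests at height 55 mm between side cheeks. Stop lip at the -x end: top at 63, 8 mm above lid underside. Overhangs over the lid's last 50 mm at +x leave it 6 mm vertical play: it cannot lift straight off. Raise its -x end 10 to 18 mm (tilts 3 to 6 deg; jams at 20), pull 55 mm or more to -x, and it is clear.
- lid_grip (a point): Point on the handle of the large lid: loose light-wood plate 170x90x6 mm (x,y,z), 140 g, with an upright handle block 44 long (x), 16 wide (y), 38 mm tall above the plate, its middle 55 mm to -x of the lid's centre. The point is on that middle, 24 mm above the plate's top, 30 mm above its underside. Axes: x along the slide, z up; they match the box's at the start.
- mat: Flat dark rubber mat fixed to the worktop, 220x160 mm (x,y), 4 mm thick. Origin: centre of its underside. The large lid goes here, its centre over the mat's, turned any way.
- peg_lid: Lid of the smaller, same-looking white box (130x81 mm, lid at height 40 mm): plate 110x64x6 mm with a handle block 30x16x38 mm. Origin: centre of the plate's underside. Leave it alone.
Not all that is in view belongs to the job. What is shaped like the part that bears lid_grip but orange, turquoise or yellow is not meant.

How it is judged:
By the outcome, as a careful person would: the job done as asked, in the order asked, and still so for the second after the job is handed in, with the robot touching nothing.
It also fails if it takes over 42 s, if anything falls off the work surface, if the arm or the gripper's body presses on something with over 40 N, if the wrist force passes 120 N, or if a joint passes its speed limit or range.

## Working session

There is one attempt and no reset: what is moved stays moved. The work goes in short steps, Python scripts to look and compute and a tool call to move; the robot and the scene stay as the last step left them, time stands still between calls to the robot, and variables do not carry over. Pictures are saved under pics/ and viewed, at most 10 in all, crops included, and the job is handed in when it is done.

Besides the shell and the picture viewer there is one more tool, called after ">>>" as name([rows], argument=value, ...), one row to a line, values as JSON. send_rows: Moves the arm, as the interface text tells. Its arguments: {"type":"object","properties":{"series":{"type":"array","items":{"type":"object","properties":{"ax":{"type":"number"},"ay":{"type":"number"},"az":{"type":"number"},"dx":{"type":"number"},"dy":{"type":"number"},"dz":{"type":"number"},"hand":{"type":"number"}}}}},"required":["series"]}

```bash
mkdir -p pics; cat > h.py <<'E'
import numpy as np, cv2
from cell import read_state, get_image, finish_job
def ray(im,u,v):
    d=np.array([im["k1"],0,0,0,0],float)
    p=cv2.undistortPoints(np.array([[[u,v]]],float),np.array(im["mtx"],float),d)[0,0]
    R=np.array(im["R"]);t=np.array(im["t"])
    return -R.T@t, R.T@np.array([p[0],p[1],1.])
def onz(im,u,v,z):
    o,d=ray(im,u,v); return o+d*(z-o[2])/d[2]
def proj(im,X):
    # k1 model identical to OpenCV radial
    R=np.array(im["R"],float);t=np.array(im["t"],float)
    p,_=cv2.projectPoints(np.array(X,float).reshape(-1,1,3),cv2.Rodrigues(R)[0],t,np.array(im["mtx"],float),np.array([im["k1"],0,0,0,0],float))
    return p[:,0]
def save(im,n): cv2.imwrite("pics/"+n,im["pixels"][:,:,::-1])
E
python3 - <<'E'
from h import *
import pickle
for n in("scene","top"):
    im=get_image(n); save(im,n+"0.png"); pickle.dump(im,open(n+".pkl","wb")); print(n,-np.array(im["R"]).T@np.array(im["t"]),im["k1"])
print(read_state())
E
```

```text
scene [ 873.78951332 -616.10954433 1109.95296757] -0.17706029971149895
top [ 371.1121479  -111.48533334 1260.22544038] -0.09978675798176659
{'clock': 0.1, 'qpos': array([ 1.25618783,  0.62925235,  0.03844326,  1.51825315, -0.02702134,
        0.99630282, -0.02001508]), 'qd': array([ 0.0004173 , -0.0011152 ,  0.00050149, -0.00391578,  0.00086902,
        0.00053645, -0.00138001]), 'tau': array([ 2.52495360e-03, -5.64530575e+01,  1.23008933e+00, -1.93972653e+01,
        1.11959901e-02,  5.46604817e-03, -4.32262866e-07]), 'eef_pos': array([ 159.95161784, -629.39463573,  203.68663596]), 'tool_rot': array([-3.13989455e+00, -2.00883316e-06,  2.48783352e-01]), 'force': array([ 0.21288336, -0.07610396,  0.18343168]), 'torque': array([-0.04266194, -0.03218339,  0.00778134]), 'gripper_force': 0.0, 'width': 85.16128778091625}
```

View pics/scene0.png

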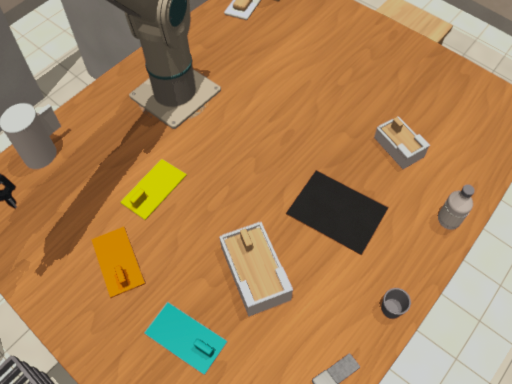

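View pics/top0.png

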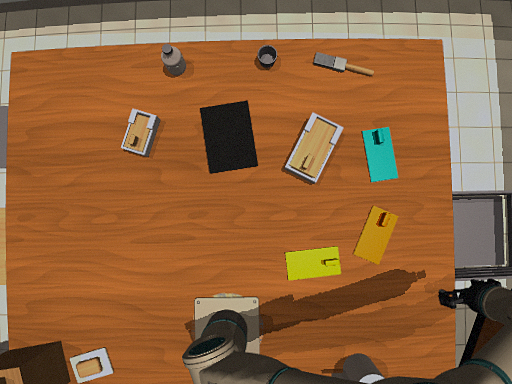

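Top view: the larger white box with a light-wood lid is at about (315,148), the small box at (140,132), the mat at (229,137), and the coloured lids are turquoise (380,153), orange (376,235) and yellow (313,263). The one meant is (315,148), scene (255,265): it is the bigger white box and its lid is light wood. I'll confirm in an enlarged crop.

```bash
python3 - <<'E'
from h import *
import pickle
T=pickle.load(open("top.pkl","rb"));S=pickle.load(open("scene.pkl","rb"))
a=cv2.resize(T["pixels"][105:193,275:353],None,fx=5,fy=5,interpolation=cv2.INTER_CUBIC)
b=cv2.resize(S["pixels"][215:318,212:300],None,fx=4.27,fy=4.27,interpolation=cv2.INTER_CUBIC)
b=b[:440]; a=a[:b.shape[0]]
cv2.imwrite("pics/crop.png",np.hstack([a,b])[:,:,::-1])
# mat
p=T["pixels"].astype(int)
m=((p.max(2)<45)).astype(np.uint8); m[:90]=0;m[185:]=0;m[:,:190]=0;m[:,270:]=0
c=max(cv2.findContours(m,0,2)[0],key=cv2.contourArea)
w=np.array([onz(T,*q[0],4)[:2] for q in c],np.float32); print("mat",cv2.minAreaRect(w))
ms=(S["pixels"].max(2)<45).astype(np.uint8); ms[:165]=0;ms[255:]=0;ms[:,:280]=0;ms[:,395:]=0
c=max(cv2.findContours(ms,0,2)[0],key=cv2.contourArea)
w=np.array([onz(S,*q[0],4)[:2] for q in c],np.float32); print("mat scene",cv2.minAreaRect(w))
# lid colour wood
hsv=cv2.cvtColor(T["pixels"],cv2.COLOR_RGB2HSV)
for q in [(318,140),(305,160),(300,150),(290,165),(340,120),(280,150)]: print(q,T["pixels"][q[1],q[0]],hsv[q[1],q[0]])
E
```

```text
mat ((619.2349243164062, -14.740386962890625), (217.5481414794922, 157.31338500976562), 7.831671714782715)
mat scene ((621.3250732421875, -15.359565734863281), (212.81968688964844, 152.61358642578125), 7.742284297943115)
(318, 140) [188 161 100] [ 21 119 188]
(305, 160) [84 54 29] [ 14 167  84]
(300, 150) [190 158  96] [ 20 126 190]
(290, 165) [113  95  54] [ 21 133 113]
(340, 120) [157  88  37] [ 13 195 157]
(280, 150) [153  88  38] [ 13 192 153]
```

View pics/crop.png

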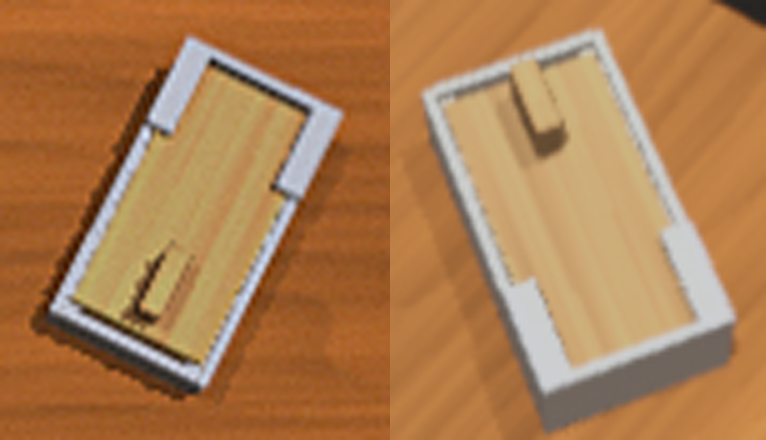

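The crop shows the light-wood lid in the white box. The lip and handle end are at lower left in the top view (lip corners at about (285,167) and (316,183)). The overhangs are at upper right, so the lid slides toward the robot.

```bash
python3 - <<'E'
from h import *
import pickle
T=pickle.load(open("top.pkl","rb"));S=pickle.load(open("scene.pkl","rb"))
def tc(x,y,z): return onz(T,275+(x-2)/5,105+(y-2)/5,z)
def sc(x,y,z): return onz(S,212+(x-390-1.6)/4.27,215+(y-1.6)/4.27,z)
for nm,f,L in(("top",tc,[(50,312,63),(203,388,63),(342,113,71),(190,37,71)]),("scene",sc,[(602,33,63),(424,93,63),(548,392,71),(735,318,71)])):
    P=np.array([f(*q)[:2] for q in L]); print(nm,P.round(1).tolist(),"sides",[np.linalg.norm(P[i]-P[(i+1)%4]).round(1) for i in range(4)],"c",P.mean(0).round(1))
    a=(P[2]+P[3]-P[0]-P[1]); yaw=np.arctan2(a[1],a[0]); print("yaw deg",np.degrees(yaw))
    c=P.mean(0)
print("handle top",tc(170,281,99),"scene",sc(537,97,99))
# lid wood mask in top, and handle
for n,im,r in(("top",T,(105,193,275,353)),("scene",S,(215,318,212,300))):
    h=cv2.cvtColor(im["pixels"],cv2.COLOR_RGB2HSV); m=((h[...,0]>=17)&(h[...,0]<26)&(h[...,1]>80)&(h[...,2]>60)).astype(np.uint8)
    k=np.zeros_like(m);k[r[0]:r[1],r[2]:r[3]]=1;m*=k
    c=max(cv2.findContours(m,0,2)[0],key=cv2.contourArea)
    print(n,cv2.minAreaRect(np.array([onz(im,*q[0],61)[:2] for q in c],np.float32)))
E
```

```text
top [[509.1, -191.2], [460.4, -284.1], [628.3, -374.3], [677.5, -281.6]] sides [np.float64(104.9), np.float64(190.6), np.float64(104.9), np.float64(191.1)] c [ 568.8 -282.8]
yaw deg -28.23804867961803
scene [[514.6, -192.7], [463.7, -285.5], [631.0, -372.4], [678.7, -279.2]] sides [np.float64(105.8), np.float64(188.5), np.float64(104.7), np.float64(185.6)] c [ 572.  -282.4]
yaw deg -27.62387954915203
handle top [ 522.18559867 -260.9952188    99.        ] scene [ 525.50205511 -259.27284912   99.        ]
top ((571.2017822265625, -283.9210205078125), (90.00287628173828, 172.63050842285156), 62.129112243652344)
scene ((566.7034301757812, -281.12786865234375), (89.55333709716797, 174.3789520263672), 61.741127014160156)
```

```bash
cat >> h.py <<'E'
from scipy.spatial.transform import Rotation as Ro
def plan(target,rot,pos0=None,R0=None):
    s=read_state()
    R0=Ro.from_euler('xyz',s["tool_rot"]) if R0 is None else R0
    p0=np.array(s["eef_pos"]) if pos0 is None else np.array(pos0)
    d=R0.inv().apply(np.array(target)-p0)/10; a=(R0.inv()*rot).as_rotvec()
    print("d",d.round(2),"a",a.round(4)); return d,a
def down(yaw): return Ro.from_euler('xyz',[np.pi,0,yaw])
E
python3 - <<'E'
from h import *
plan([522,-259,180],down(-0.487))
E
```

```text
d [ 44.21 -26.98   2.41] a [-1.600e-03  6.000e-04  7.358e-01]
```

>>> send_rows([
  {"ax": 0,"ay": 0,"az": 0.736,"dx": 44.2,"dy": -27,"dz": 2.4,"hand": 0.5},
  {"ax": 0,"ay": 0,"az": 0.736,"dx": 44.2,"dy": -27,"dz": 2.4,"hand": 0.5},
  {"ax": 0,"ay": 0,"az": 0.736,"dx": 44.2,"dy": -27,"dz": 2.4,"hand": 0.5},
  {"ax": 0,"ay": 0,"az": 0.736,"dx": 44.2,"dy": -27,"dz": 2.4,"hand": 0.5},
  {"ax": 0,"ay": 0,"az": 0.736,"dx": 44.2,"dy": -27,"dz": 2.4,"hand": 0.5},
  {"ax": 0,"ay": 0,"az": 0.736,"dx": 44.2,"dy": -27,"dz": 2.4,"hand": 0.5},
  {"ax": 0,"ay": 0,"az": 0.736,"dx": 44.2,"dy": -27,"dz": 2.4,"hand": 0.5},
  {"ax": 0,"ay": 0,"az": 0.736,"dx": 44.2,"dy": -27,"dz": 2.4,"hand": 0.5},
  {"ax": 0,"ay": 0,"az": 0.736,"dx": 44.2,"dy": -27,"dz": 2.4,"hand": 0.5},
  {"ax": 0,"ay": 0,"az": 0.736,"dx": 44.2,"dy": -27,"dz": 2.4,"hand": 0.5},
])

```text
clock: 1.1
eef_pos: [510.1, -270.9, 181.1]
tool_rot: [3.142, 0.0, -0.487]
force: [-0.1, -0.4, 0.2]
width: 42.7
gripper_force: 0.0
```

```bash
python3 - <<'E'
from h import *
plan([522,-259,180],down(-0.487))
E
```

```text
d [ 0.5  -1.61  0.11] a [ 0.0001  0.0004 -0.0002]
```

>>> send_rows([
  {"ax": 0,"ay": 0,"az": 0,"dx": 0,"dy": 0,"dz": 0,"hand": 0.5},
  {"ax": 0,"ay": 0,"az": 0,"dx": 0,"dy": 0,"dz": 0,"hand": 0.5},
  {"ax": 0,"ay": 0,"az": 0,"dx": 0,"dy": 0,"dz": 0,"hand": 0.5},
])

```text
clock: 1.4
eef_pos: [507.9, -273.9, 181.2]
tool_rot: [3.14, 0.001, -0.489]
force: [-0.3, -0.8, -0.4]
width: 42.6
gripper_force: 0.0
```

```bash
python3 - <<'E'
from h import *
plan([522,-259,68],down(-0.487))
T=get_image("top");S=get_image("scene")
a=cv2.resize(T["pixels"][105:193,275:353],None,fx=5,fy=5,interpolation=cv2.INTER_CUBIC)
b=cv2.resize(S["pixels"][205:308,207:295],None,fx=4.27,fy=4.27,interpolation=cv2.INTER_CUBIC)[:440]
cv2.imwrite("pics/crop2.png",np.hstack([a[:440],b])[:,:,::-1])
E
```

```text
d [ 0.55 -1.99 11.32] a [ 0.0012  0.0007 -0.0019]
```

View pics/crop2.png

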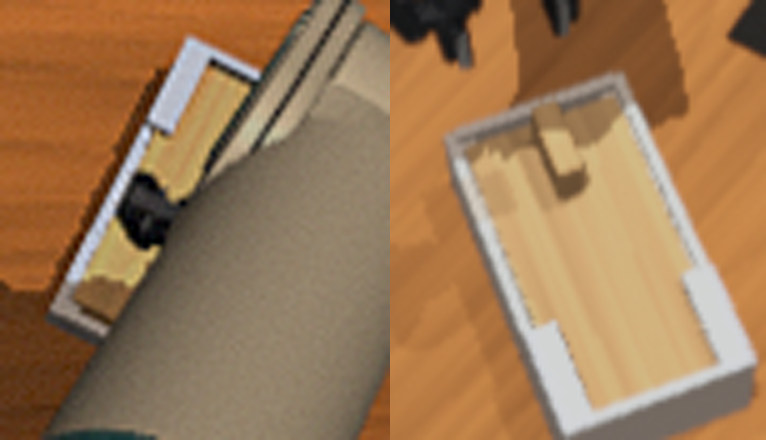

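The picture shows the fingers above the handle's end of the box, with the handle still free. Next I centre over the handle, then go down.

>>> send_rows([
  {"ax": 0,"ay": 0,"az": 0,"dx": 0.55,"dy": -2.0,"dz": 0,"hand": 0.5},
  {"ax": 0,"ay": 0,"az": 0,"dx": 0.55,"dy": -2.0,"dz": 3,"hand": 0.5},
  {"ax": 0,"ay": 0,"az": 0,"dx": 0.55,"dy": -2.0,"dz": 6,"hand": 0.5},
  {"ax": 0,"ay": 0,"az": 0,"dx": 0.55,"dy": -2.0,"dz": 6,"hand": 0.5},
  {"ax": 0,"ay": 0,"az": 0,"dx": 0.55,"dy": -2.0,"dz": 6,"hand": 0.5},
])

```text
clock: 2.0
eef_pos: [522.6, -258.8, 121.7]
tool_rot: [3.141, 0.001, -0.489]
force: [0.2, -0.8, -0.1]
width: 42.8
gripper_force: 0.0
```

```bash
python3 - <<'E'
from h import *
plan([522,-259,68],down(-0.489))
S=get_image("scene")
b=cv2.resize(S["pixels"][195:275,212:312],None,fx=6,fy=6,interpolation=cv2.INTER_CUBIC)
cv2.imwrite("pics/crop3.png",b[:,:,::-1])
E
```

```text
d [-0.04  0.04  5.37] a [ 0.0005  0.0005 -0.0003]
```

View pics/crop3.png

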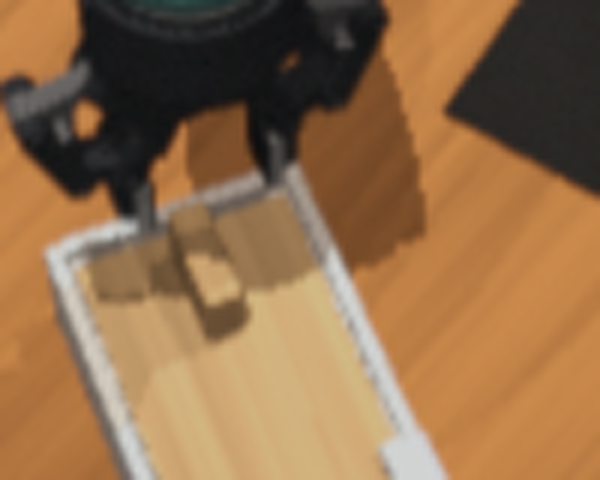

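The fingertips straddle the handle, at crop pixels (147,225) and (272,180) with the handle between them. Go down and close.

>>> send_rows([
  {"dx": 0,"dy": 0,"dz": 2,"ax": 0,"ay": 0,"az": 0,"hand": 0.5},
  {"dx": 0,"dy": 0,"dz": 4,"ax": 0,"ay": 0,"az": 0,"hand": 0.5},
  {"dx": 0,"dy": 0,"dz": 5.4,"ax": 0,"ay": 0,"az": 0,"hand": 0.5},
  {"dx": 0,"dy": 0,"dz": 5.4,"ax": 0,"ay": 0,"az": 0,"hand": 0.5},
  {"dx": 0,"dy": 0,"dz": 5.4,"ax": 0,"ay": 0,"az": 0,"hand": 1},
  {"dx": 0,"dy": 0,"dz": 5.4,"ax": 0,"ay": 0,"az": 0,"hand": 1},
  {"dx": 0,"dy": 0,"dz": 5.4,"ax": 0,"ay": 0,"az": 0,"hand": 1},
  {"dx": 0,"dy": 0,"dz": 5.4,"ax": 0,"ay": 0,"az": 0,"hand": 1},
  {"dx": 0,"dy": 0,"dz": 5.4,"ax": 0,"ay": 0,"az": 0,"hand": 1},
  {"dx": 0,"dy": 0,"dz": 5.4,"ax": 0,"ay": 0,"az": 0,"hand": 1},
])

```text
clock: 3.05
eef_pos: [524.1, -258.4, 68.8]
tool_rot: [3.142, -0.002, -0.488]
force: [-1.0, -0.5, 7.1]
width: 13.3
gripper_force: 58.8
```

```bash
python3 - <<'E'
from h import *
s=read_state();p=s["eef_pos"];print(s["force"],s["torque"],s["tool_rot"],p)
yaw=s["tool_rot"][2]; R0=Ro.from_euler('xyz',s["tool_rot"]); z0=p[2]
# lid-frame motion: pivot under +x end of lid, TCP at (-140, z-55)
ux=np.array([np.cos(yaw),np.sin(yaw),0]);uy=np.array([-ux[1],ux[0],0])
for th in(.04,.082,.09):
    rel=-140*ux+np.array([0,0,z0-55]); q=Ro.from_rotvec(th*uy)
    print(th);plan(p+q.apply(rel)-rel,q*R0)
E
```

```text
[-1.02561519 -0.47875822  7.07566814] [-0.08341016  0.24861545 -0.08098622] [ 3.14155476e+00 -2.48886477e-03 -4.87674221e-01] [ 524.10704925 -258.35741421   68.82476291]
0.04
d [ 0.07  0.   -0.56] a [ 0.   -0.04 -0.  ]
0.082
d [ 0.16  0.   -1.14] a [ 0.    -0.082 -0.   ]
0.09
d [ 0.18  0.   -1.25] a [ 0.   -0.09 -0.  ]
```

>>> send_rows([
  {"dx": 0.03,"dy": 0,"dz": -0.28,"ax": 0,"ay": -0.02,"az": 0,"hand": 1},
  {"dx": 0.07,"dy": 0,"dz": -0.56,"ax": 0,"ay": -0.04,"az": 0,"hand": 1},
  {"dx": 0.11,"dy": 0,"dz": -0.85,"ax": 0,"ay": -0.06,"az": 0,"hand": 1},
  {"dx": 0.16,"dy": 0,"dz": -1.14,"ax": 0,"ay": -0.082,"az": 0,"hand": 1},
  {"dx": 0.16,"dy": 0,"dz": -1.14,"ax": 0,"ay": -0.082,"az": 0,"hand": 1},
  {"dx": 0.16,"dy": 0,"dz": -1.14,"ax": 0,"ay": -0.082,"az": 0,"hand": 1},
])

```text
clock: 3.65
eef_pos: [525.1, -258.4, 78.8]
tool_rot: [-3.142, 0.081, -0.487]
force: [0.6, 0.5, -1.5]
width: 13.1
gripper_force: 58.6
```

```bash
python3 - <<'E'
from h import *
s=read_state();print(s["force"],s["torque"],s["tool_rot"])
p=s["eef_pos"];yaw=s["tool_rot"][2];ux=np.array([np.cos(yaw),np.sin(yaw),0])
R0=Ro.from_euler('xyz',s["tool_rot"])
for d,z in((20,0),(40,1),(70,3)): plan(p-d*ux+[0,0,z],R0)
S=get_image("scene")
b=cv2.resize(S["pixels"][195:295,202:312],None,fx=5,fy=5,interpolation=cv2.INTER_CUBIC)
cv2.imwrite("pics/crop4.png",b[:,:,::-1])
E
```

```text
[ 0.58536901  0.45891615 -1.45611391] [-0.10476519 -0.23343701 -0.04958669] [-3.14154867  0.08073871 -0.48708141]
d [-1.99  0.    0.16] a [0. 0. 0.]
d [-4.    0.    0.22] a [0. 0. 0.]
d [-7.    0.    0.27] a [0. 0. 0.]
```

View pics/crop4.png

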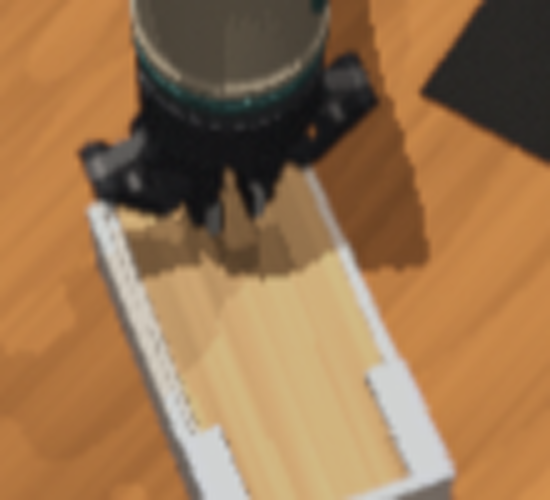

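The lid's handle end is now above the lip, covering the left lip corner near (110,215), and the forces are small. Next I pull it along -x.

>>> send_rows([
  {"dx": -1,"dy": 0,"dz": 0.06,"ax": 0,"ay": 0,"az": 0,"hand": 1},
  {"dx": -2,"dy": 0,"dz": 0.12,"ax": 0,"ay": 0,"az": 0,"hand": 1},
  {"dx": -3,"dy": 0,"dz": 0.15,"ax": 0,"ay": 0,"az": 0,"hand": 1},
  {"dx": -3,"dy": 0,"dz": 0.15,"ax": 0,"ay": 0,"az": 0,"hand": 1},
])

```text
clock: 4.1
eef_pos: [495.8, -242.9, 79.8]
tool_rot: [-3.141, 0.085, -0.487]
force: [-0.3, 1.1, -0.9]
width: 13.3
gripper_force: 58.6
```

>>> send_rows([
  {"dx": -1,"dy": 0,"dz": 0.0,"ax": 0,"ay": 0,"az": 0,"hand": 1},
  {"dx": -2,"dy": 0,"dz": 0.0,"ax": 0,"ay": 0,"az": 0,"hand": 1},
  {"dx": -3,"dy": 0,"dz": 0.0,"ax": 0,"ay": 0,"az": 0,"hand": 1},
  {"dx": -4,"dy": 0,"dz": 0.0,"ax": 0,"ay": 0,"az": 0,"hand": 1},
  {"dx": -4,"dy": 0,"dz": 0.0,"ax": 0,"ay": 0,"az": 0,"hand": 1},
])

```text
clock: 4.6
eef_pos: [461.0, -224.6, 83.1]
tool_rot: [-3.141, 0.084, -0.487]
force: [-0.9, -0.6, -2.0]
width: 13.3
gripper_force: 58.6
```

```bash
python3 - <<'E'
from h import *
s=read_state();p=s["eef_pos"];print(s["force"],s["torque"],p)
plan(p+[0,0,80],down(s["tool_rot"][2]))
S=get_image("scene")
b=cv2.resize(S["pixels"][175:295,182:312],None,fx=5,fy=5,interpolation=cv2.INTER_CUBIC)
cv2.imwrite("pics/crop5.png",b[:,:,::-1])
E
```

```text
[-0.93640058 -0.6348164  -1.98625854] [-0.0248367  -0.01022388 -0.03765182] [ 461.00893325 -224.55000476   83.07169346]
d [-0.67 -0.   -7.97] a [-0.0002  0.0844 -0.    ]
```

View pics/crop5.png

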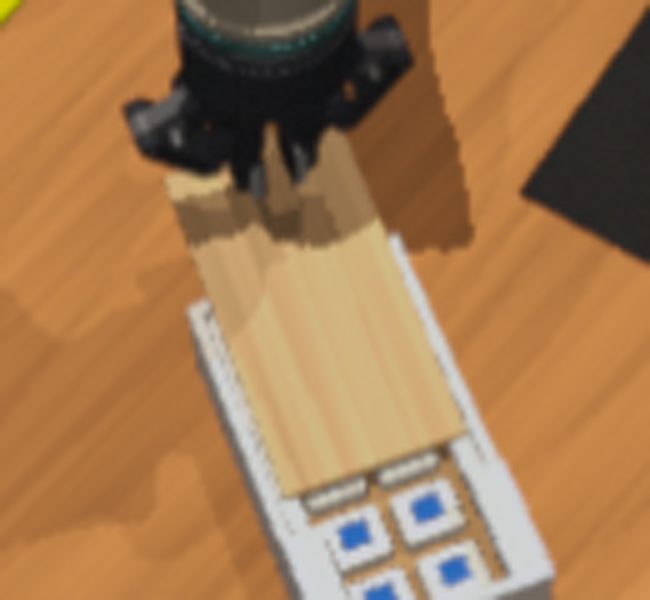

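The lid is pulled about 72 mm: its far edge (crop (290,495) to (465,430)) is past the overhangs and the tablets show beneath. Next I lift it and level it.

>>> send_rows([
  {"dx": -0.3,"dy": 0,"dz": -1,"ax": 0,"ay": 0,"az": 0,"hand": 1},
  {"dx": -0.6,"dy": 0,"dz": -3,"ax": 0,"ay": 0,"az": 0,"hand": 1},
  {"dx": -0.7,"dy": 0,"dz": -5,"ax": 0,"ay": 0.03,"az": 0,"hand": 1},
  {"dx": -0.7,"dy": 0,"dz": -7,"ax": 0,"ay": 0.06,"az": 0,"hand": 1},
  {"dx": -0.7,"dy": 0,"dz": -8,"ax": 0,"ay": 0.084,"az": 0,"hand": 1},
  {"dx": -0.7,"dy": 0,"dz": -8,"ax": 0,"ay": 0.084,"az": 0,"hand": 1},
  {"dx": -0.7,"dy": 0,"dz": -8,"ax": 0,"ay": 0.084,"az": 0,"hand": 1},
])

```text
clock: 5.35
eef_pos: [462.6, -225.2, 163.2]
tool_rot: [-3.141, -0.002, -0.487]
force: [-0.5, -0.3, -2.1]
width: 12.9
gripper_force: 58.7
```

```bash
python3 - <<'E'
from h import *
s=read_state();p=s["eef_pos"];print(s["force"],s["torque"],p)
# grip offset along the lid: grasp at (524.1,-258.4); lid centre (570,-283) est from box
y=0.136; ux=np.array([np.cos(y),np.sin(y)])
c=np.array([620,-15]); off=np.linalg.norm(np.array([524.1,-258.4])-np.array([570.,-283])); print("off",off)
plan([*(c-54*ux),120],down(y))
E
```

```text
[-0.5396551  -0.29346737 -2.1387844 ] [ 0.11964107  0.12392917 -0.00749218] [ 462.55265382 -225.23311081  163.21803013]
off 52.07657822860484
d [ -0.32 -22.8    4.32] a [ 4.00e-04 -1.70e-03 -6.23e-01]
```

>>> send_rows([
  {"dx": 0,"dy": -2,"dz": 0,"ax": 0,"ay": 0,"az": -0.06,"hand": 1},
  {"dx": 0,"dy": -5,"dz": 0,"ax": 0,"ay": 0,"az": -0.14,"hand": 1},
  {"dx": 0,"dy": -8,"dz": 0,"ax": 0,"ay": 0,"az": -0.22,"hand": 1},
  {"dx": -0.1,"dy": -11,"dz": 0,"ax": 0,"ay": 0,"az": -0.3,"hand": 1},
  {"dx": -0.1,"dy": -14,"dz": 0,"ax": 0,"ay": 0,"az": -0.38,"hand": 1},
  {"dx": -0.2,"dy": -17,"dz": 0,"ax": 0,"ay": 0,"az": -0.46,"hand": 1},
  {"dx": -0.3,"dy": -20,"dz": 1,"ax": 0,"ay": 0,"az": -0.54,"hand": 1},
  {"dx": -0.3,"dy": -22,"dz": 2,"ax": 0,"ay": 0,"az": -0.6,"hand": 1},
  {"dx": -0.3,"dy": -22.8,"dz": 4,"ax": 0,"ay": 0,"az": -0.62,"hand": 1},
  {"dx": -0.3,"dy": -22.8,"dz": 4,"ax": 0,"ay": 0,"az": -0.62,"hand": 1},
])

```text
clock: 6.35
eef_pos: [564.7, -20.4, 120.0]
tool_rot: [-3.141, 0.005, 0.137]
force: [-0.8, -0.9, -1.6]
width: 13.2
gripper_force: 58.8
```

>>> send_rows([
  {"dx": 0,"dy": 0,"dz": 0,"ax": 0,"ay": 0,"az": 0,"hand": 1},
  {"dx": 0,"dy": 0,"dz": 0,"ax": 0,"ay": 0,"az": 0,"hand": 1},
])

```text
clock: 6.55
eef_pos: [566.8, -23.9, 123.7]
tool_rot: [3.14, -0.002, 0.131]
force: [0.4, -0.6, -1.1]
width: 13.0
gripper_force: 58.8
```

```bash
python3 - <<'E'
from h import *
s=read_state();p=s["eef_pos"];print(s["force"],s["torque"],p,s["tool_rot"])
for n,r in(("top",None),("scene",None)):
    im=get_image(n)
    if n=="scene":
        b=cv2.resize(im["pixels"][130:260,260:400],None,fx=4.5,fy=4.5,interpolation=cv2.INTER_CUBIC); cv2.imwrite("pics/crop6.png",b[:,:,::-1])
E
```

```text
[ 0.41252876 -0.6227521  -1.06290363] [-0.01957108  0.0943975  -0.01974124] [566.75726361 -23.86890085 123.66585529] [ 3.13959847e+00 -1.64908310e-03  1.31105643e-01]
```

View pics/crop6.png

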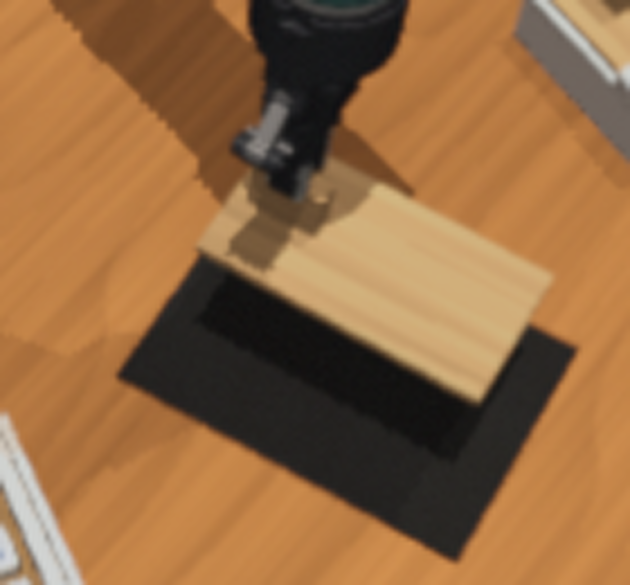

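The lid hangs level above the mat, handle up. Its corners are at crop (197,248), (475,405) and (553,275). I check its centre, then lower it.

```bash
python3 - <<'E'
from h import *
s=read_state();p=s["eef_pos"];print(p)
im=get_image("scene")
A,B,C=[onz(im,260+(x-1.75)/4.5,130+(y-1.75)/4.5,116)[:2] for x,y in((197,248),(475,405),(553,275))]
print(A,B,C,"len",np.linalg.norm(A-B),np.linalg.norm(B-C),"centre",(A+C)/2, "yaw",np.degrees(np.arctan2(*(B-A)[::-1])))
E
```

```text
[567.02574457 -23.68495614 124.07440574]
[543.89350448 -71.35525905] [711.29587115 -54.22828886] [699.59743002  38.29300279] len 168.2762177843878 93.25793763903197 centre [621.74546725 -16.53112813] yaw 5.841617303791091
```

>>> send_rows([
  {"dx": -0.1,"dy": -0.1,"dz": 3,"ax": 0,"ay": 0,"az": 0,"hand": 1},
  {"dx": -0.1,"dy": -0.1,"dz": 6,"ax": 0,"ay": 0,"az": 0,"hand": 1},
  {"dx": -0.1,"dy": -0.1,"dz": 8.5,"ax": 0,"ay": 0,"az": 0,"hand": 1},
  {"dx": -0.1,"dy": -0.1,"dz": 9.5,"ax": 0,"ay": 0,"az": 0,"hand": 1},
  {"dx": -0.1,"dy": -0.1,"dz": 10,"ax": 0,"ay": 0,"az": 0,"hand": 1},
  {"dx": -0.1,"dy": -0.1,"dz": 10,"ax": 0,"ay": 0,"az": 0,"hand": 1},
  {"dx": -0.1,"dy": -0.1,"dz": 10,"ax": 0,"ay": 0,"az": 0,"hand": 1},
])

```text
clock: 7.4
eef_pos: [566.8, -22.0, 24.5]
tool_rot: [3.14, -0.004, 0.133]
force: [0.1, 0.2, -1.9]
width: 13.1
gripper_force: 58.8
```

>>> send_rows([
  {"dx": 0,"dy": 0,"dz": 0.1,"ax": 0,"ay": 0,"az": 0,"hand": 1},
  {"dx": 0,"dy": 0,"dz": 0.25,"ax": 0,"ay": 0,"az": 0,"hand": 1},
  {"dx": 0,"dy": 0,"dz": 0.4,"ax": 0,"ay": 0,"az": 0,"hand": 1},
  {"dx": 0,"dy": 0,"dz": 0.4,"ax": 0,"ay": 0,"az": 0,"hand": 1},
  {"dx": 0,"dy": 0,"dz": 0.4,"ax": 0,"ay": 0,"az": 0,"hand": 1},
])

```text
clock: 7.9
eef_pos: [565.9, -21.8, 19.3]
tool_rot: [3.14, -0.002, 0.133]
force: [-1.0, -0.4, -1.6]
width: 13.2
gripper_force: 58.8
```

>>> send_rows([
  {"dx": 0,"dy": 0,"dz": 0.1,"ax": 0,"ay": 0,"az": 0,"hand": 1},
  {"dx": 0,"dy": 0,"dz": 0.1,"ax": 0,"ay": 0,"az": 0,"hand": 1},
  {"dx": 0,"dy": 0,"dz": 0.15,"ax": 0,"ay": 0,"az": 0,"hand": 1},
  {"dx": 0,"dy": 0,"dz": 0.15,"ax": 0,"ay": 0,"az": 0,"hand": 1},
])

```text
clock: 8.3
eef_pos: [565.8, -21.8, 17.9]
tool_rot: [3.14, -0.002, 0.133]
force: [-0.2, -0.1, -0.8]
width: 13.2
gripper_force: 59.0
```

>>> send_rows([
  {"dx": 0,"dy": 0,"dz": 0.1,"ax": 0,"ay": 0,"az": 0,"hand": 1},
  {"dx": 0,"dy": 0,"dz": 0.1,"ax": 0,"ay": 0,"az": 0,"hand": 1},
  {"dx": 0,"dy": 0,"dz": 0.1,"ax": 0,"ay": 0,"az": 0,"hand": 1},
])

```text
clock: 8.6
eef_pos: [565.8, -21.8, 17.8]
tool_rot: [3.14, -0.002, 0.133]
force: [-1.6, -0.2, 8.9]
width: 13.3
gripper_force: 60.1
```

The lid is in contact at 9 N, with the height as expected. Release to a part opening, then retreat upward.

>>> send_rows([
  {"dx": 0,"dy": 0,"dz": -0.05,"ax": 0,"ay": 0,"az": 0,"hand": 0.8},
  {"dx": 0,"dy": 0,"dz": -0.1,"ax": 0,"ay": 0,"az": 0,"hand": 0.5},
  {"dx": 0,"dy": 0,"dz": -0.1,"ax": 0,"ay": 0,"az": 0,"hand": 0.5},
  {"dx": 0,"dy": 0,"dz": -0.1,"ax": 0,"ay": 0,"az": 0,"hand": 0.5},
  {"dx": 0,"dy": 0,"dz": -0.1,"ax": 0,"ay": 0,"az": 0,"hand": 0.5},
  {"dx": 0,"dy": 0,"dz": -2,"ax": 0,"ay": 0,"az": 0,"hand": 0.5},
  {"dx": 0,"dy": 0,"dz": -5,"ax": 0,"ay": 0,"az": 0,"hand": 0.5},
  {"dx": 0,"dy": 0,"dz": -9,"ax": 0,"ay": 0,"az": 0,"hand": 0.5},
  {"dx": 0,"dy": 0,"dz": -13,"ax": 0,"ay": 0,"az": 0,"hand": 0.5},
  {"dx": 0,"dy": 0,"dz": -15,"ax": 0,"ay": 0,"az": 0,"hand": 0.5},
])

```text
clock: 9.6
eef_pos: [567.2, -21.8, 170.2]
tool_rot: [3.14, -0.007, 0.133]
force: [0.4, 1.0, 0.1]
width: 42.9
gripper_force: 0.0
```

>>> send_rows([
  {"dx": -4,"dy": 0,"dz": -3,"ax": 0,"ay": 0,"az": 0,"hand": 0.5},
  {"dx": -8,"dy": 0,"dz": -5,"ax": 0,"ay": 0,"az": 0,"hand": 0.5},
  {"dx": -10,"dy": 0,"dz": -5,"ax": 0,"ay": 0,"az": 0,"hand": 0.5},
  {"dx": -10,"dy": 0,"dz": -5,"ax": 0,"ay": 0,"az": 0,"hand": 0.5},
  {"dx": -10,"dy": 0,"dz": -5,"ax": 0,"ay": 0,"az": 0,"hand": 0.5},
])

```text
clock: 10.1
eef_pos: [467.0, -34.8, 216.9]
tool_rot: [3.14, -0.003, 0.133]
force: [0.2, 0.6, -0.0]
width: 42.4
gripper_force: 0.0
```

```bash
python3 - <<'E'
from h import *
im=get_image("scene"); save(im,"end.png"); print(read_state()["force"])
h=cv2.cvtColor(im["pixels"],cv2.COLOR_RGB2HSV); m=((h[...,0]>=17)&(h[...,0]<26)&(h[...,1]>80)&(h[...,2]>60)).astype(np.uint8)
m[:150]=0;m[260:]=0;m[:,:285]=0;m[:,395:]=0
c=max(cv2.findContours(m,0,2)[0],key=cv2.contourArea)
print(cv2.minAreaRect(np.array([onz(im,*q[0],10)[:2] for q in c],np.float32)))
E
```

```text
[-0.06167236  0.26894151  0.92602697]
((620.4348754882812, -12.707530975341797), (175.8990020751953, 94.64485931396484), 6.1342973709106445)
```

View pics/end.png

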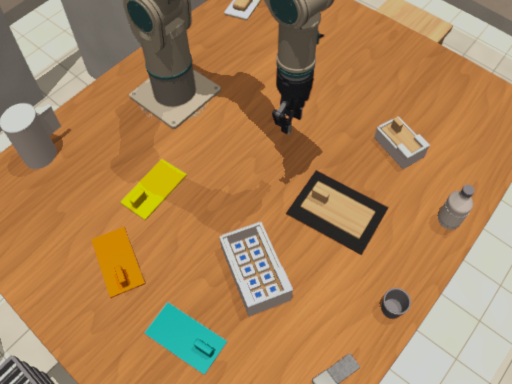

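The lid lies flat and handle up, centred on the mat at about (338,210). The large box is open at (255,265), the small box is shut at (402,140), and the gripper is clear.

```bash
python3 -c "
from cell import finish_job
print(finish_job())"
```

```text
the job is handed in; nothing more can be done
None
```

The large box is open, its lid lies flat and handle up within about 3 mm of the mat's centre, the small box was left shut, and the job was handed in at about 10 s of the 42 s allowed.

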